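# Unlock the soap pump and prime it with one full stroke

### The job

The leaning soap pump on the tattoo workstation is locked: slide its red locking catch along the T-track to the open end, lift it off and set it down, not dropped, inside the metal tray. Then press the blue pump head fully home against its stop, keep it there for about a second, and let it spring all the way back up. Leave the tray where it is and do not disturb the wash bottle, the jar or the glove box.

Things in the scene. Friction and masses are not known exactly. Their poses are not given: they have to be found in the camera images.
- stand: Fixed steel stand of the pump, plate 210 x 195 x 12 mm (x -69 to 141, y -130 to 65 mm). Origin on the table under the centre of the pump head's underside; x away from the robot, y left, z up. The white reservoir (72 mm across) leans 35 degrees to the stand's -x: the pump axis, upwards, is (-0.574, 0, 0.819) in this frame. A thin blue spout sticks out 65 mm to its +y.
- track_end (a point): Middle of the open end of the T-track, on the track's floor (stand x -19, y -130, z 12 mm). The track runs straight along the stand's y, open here (-y, the robot's right), closed 175 mm to +y. Slot 14 mm wide, lips' top 16 mm above this point. The catch's foot is free once catch_center is 25 mm past this end, further to -y. Axes as the stand's.
- light_end (a point): Middle of the lower front edge of the bar of a small white work light, fixed to the stand over the pump head: 247 mm above the table, 26 mm wide (y), 14 mm thick, running 150 mm to the stand's +x, to its mast at x = 132 mm. It blocks the way straight down on to the head, so the head is pressed from the front with a tilted tool. Axes as the stand's.
- pump_top (a point): Centre of the flat top of the blue pump head, a disc 64 mm across, 14 mm thick; at rest 157 mm above the table, 8 mm to -x of the stand's origin. Its z axis is the pump axis, pointing up out of the head, leaning 35 degrees from vertical to the stand's -x; pressed, the head moves along -z of it, up to 25 mm.
- pump (a joint): How far the pump head is pressed (m): 0 = fully up, 0.025 = bottomed against the stop. Spring: about 4 N to start, 11 N at the bottom; it returns by itself. With the catch under the head it can move only a few mm.
- catch_center (a point): Red locking catch, about 0.12 kg. Point on the fin's centre line, 55 mm above the foot's underside. y along the track to its closed end, x across. Fin to grip: 12 mm thick in x, y -20 to 20, z -23 to +55 mm from here; grip it across x, 33 mm above this point. Below: bar 14 mm wide, y -25 to 105, z -35 to -23; 9 mm stem; foot 30 x 50 x 7 mm (x, y, z), captive under the track's lips.
- catch_post (a point): The blocking post of the catch, 92 mm along the catch's y from catch_center, same height: 14 x 26 mm, its top 111 mm above the foot's underside. At the start it stands under the front of the pump head.
- tray: Aluminium open tray, loose, 1.2 kg, 200 (x) x 220 (y) mm, 28 mm high, 4 mm walls and a floor about 5 mm thick; origin at the centre of its underside. The whole catch goes inside it, standing or lying.
- wash_bottle_center (a point): White wash bottle with a bent spout, 60 mm across and 184 mm high; point on its axis 60 mm up. Leave alone.
- jar_center (a point): Amber jar with a black cap, 68 mm across, 65 mm high; point at its centre. Leave alone.
- glove_box_center (a point): Blue glove box 100 x 200 x 70 mm; point at its centre. Leave alone.

How it is judged:
By the outcome, as a careful person would: the job done as asked, in the order asked, and still so for the second after the job is handed in, with the robot touching nothing.
It also fails if it takes over 51 s, if anything falls off the work surface, if the arm or the gripper's body presses on something with over 40 N, if the wrist force passes 120 N, or if a joint passes its speed limit or range.

### The arm

A 6-joint arm with a two-finger parallel gripper is mounted at the origin on the work surface. World frame = base frame: x ahead of the robot, y to its left, z up, the work surface at z = 0. Lengths are in m, angles in rad, forces in N, time in s.
With the tool pointing down it reaches from about 0.35 to 0.775 m from the base axis. Payload 7.3 kg.
Tool frame: the origin (TCP) lies between the finger pads; the fingertips stand robot.nose_length ahead of it and the grasp point (between the pads) lies 3 mm ahead of it (robot.nose_length is the distance from the TCP to the fingertips, in m); z points along the fingers, y is the direction in which the jaws open and shut (so a half turn about z gives the same grasp; the last joint's range is limited). The gripper opens to 92 mm and grips with 3 to 60 N. Pads are 19 mm wide; open, the fingers measure 130 mm over their backs; the gripper's body (75 mm by 190 mm) begins 47 mm behind the grasp point.
Start: joints at [-1.391, 0.342, 1.524, -0, 1.275, -0.146], TCP at [0.168, -0.497, 0.249] pointing down, gripper open.
Joint ranges: [-2.53, 2.53], [-0.77, 2.02], [0.04, 2.7], [-1, 4.14], [0.28, 2.66], [-3.11, 3.11]. Speed limits (rad/s): [2.57, 2.57, 3.14, 3.14, 3.14, 3.14].

### API

Orientations are given as [roll, pitch, yaw] about the fixed x, y, z axes, in that order (R = Rz(yaw) Ry(pitch) Rx(roll)).
In Python, from rig import robot gives the robot as it stands.
- The arm moves only by the shell command python3 -m jog 'ROWS' [OPENING]. ROWS is JSON, one flat list of numbers, 6 for each row, row after row: the shift along the tool's x, y, z in m, then the turn, a rotation vector about the tool's x, y, z in rad. A call has 1 to 20 rows; each row shifts and turns the commanded pose from where the row before left it, along the tool's axes as they then stand; what a row does not reach is not made up. A row lasts 1/8 s, in which the tool goes at most 62.5 mm and 10.7 degrees, less where a joint would pass 70% of its speed; a pose out of reach is approached as far as the arm can. A call is refused whole if a number of a shift passes 0.0625 or a number of a turn 0.188, either way. A call with a gripper value outside its range is refused whole. OPENING is the finger opening in m, from 0 to 0.0918, set as the call begins (- or left out, the last holds). The fingers move at their own pace and stop on an object; the grip force is fixed at half the most. Time passes only in rows, so rows that do not move let the fingers close. It gives the time, the measured TCP pose, the force and the opening at its end, in the units of the state.
- robot.observe(): the state, without advancing time (a new reading comes with each control period).
- robot.grab_frame(name): name is "scene" or "top"; returns (picture, depth): 480x640x3 uint8, red, green, blue; 480x640 float32, m along the optical axis (not along the pixel's ray), 0 where there is no reading.
- robot.camera_model(name): a dict with "vfov" (degrees; the focal length in pixels is half the picture's height over the tangent of half this angle, whatever the lens; pixels are square), "cx", "cy" (the principal point, pixels), "view" (4x4, takes a point from world to camera coordinates). Camera axes: x right, y up, looking along -z (the intrinsics and any distortion apply to the point x, -y, -z); pixel columns grow to the right and rows downward; lengths in m; the calibration is good to about 2 mm. A picture is of the moment at which its call begins. camera_model takes no time and is no camera call.
- robot.job_done(): hands the job in, once; it reports no verdict.
The state is a dict: "time_s": time; "joint_positions": joint angles; "qvel": joint speeds; "joint_torque": joint torques, N m; "ee_pos": TCP position; "tcp_rot": TCP orientation; "ft_force": force on the tool from outside, world axes, zero at the start; "ft_torque": the same for the moment, N m; "width": opening from 0.0 (shut) to 1.0 (fully open).
Only numpy, scipy, OpenCV 4.12 (cv2) and the standard library are available. Lean on these libraries where they do the work, as an engineer would, in place of code of your own. Each camera call takes 0.05 s, during which the arm holds its last target. There are 200 camera calls.

## Working session

There is one attempt and no reset: what is moved stays moved. The work goes in short steps, Python scripts to look and compute and a shell command to move; the robot and the scene stay as the last step left them, time stands still between calls to the robot, and variables do not carry over. Pictures are saved under pics/ and viewed, about 8 in all and at most 12, crops included, and the job is handed in when it is done.

```bash
mkdir -p pics; ls; python3 - <<'E'
from rig import robot
import cv2,numpy as np
for n in("scene","top"):
    p,d=robot.grab_frame(n); np.savez(f"pics/{n}0.npz",p=p,d=d); cv2.imwrite(f"pics/{n}0.png",p[:,:,::-1])
    m=robot.camera_model(n); print(n,{k:(np.round(v,4).tolist() if k=="view" else v) for k,v in m.items()}, (d>0).mean())
s=robot.observe();print(s, robot.nose_length)
E
```

```text
pics
scene {'vfov': 51.8988268697997, 'cx': 313.8227358962191, 'cy': 238.69296679160928, 'view': [[0.7596, 0.6504, 0.0088, -0.4855], [-0.548, 0.6326, 0.5472, 0.2332], [0.3504, -0.4205, 0.8369, -1.3718], [0.0, 0.0, 0.0, 1.0]]} 0.99630859375
top {'vfov': 52.835731390548716, 'cx': 320.20772682595185, 'cy': 234.6164077481356, 'view': [[-0.0029, -0.9998, -0.0216, 0.0374], [0.9932, -0.0054, 0.1164, -0.633], [-0.1165, -0.0212, 0.993, -1.1414], [0.0, 0.0, 0.0, 1.0]]} 0.9960807291666667
{'time_s': 0.1, 'joint_positions': array([-1.39097617e+00,  3.42642432e-01,  1.52490237e+00,  1.40450709e-05,
        1.27536818e+00, -1.46008890e-01]), 'qvel': array([ 0.00067519, -0.00107716, -0.0013266 ,  0.00120806,  0.00076747,
       -0.00025366]), 'joint_torque': array([ 1.13245100e-03, -4.32003808e+01, -2.44695103e+01,  7.19182519e-02,
        5.25323418e-02, -5.21960612e-05]), 'ee_pos': array([ 0.16801302, -0.49705712,  0.24812661]), 'tcp_rot': array([-3.14028834e+00, -2.05382303e-04,  3.25824819e-01]), 'ft_force': array([ 0.39712669,  0.20771735, -0.16570575]), 'ft_torque': array([-0.00461201, -0.00325316,  0.01378758]), 'width': 1.0009755546604981} 0.022
```

View pics/scene0.png

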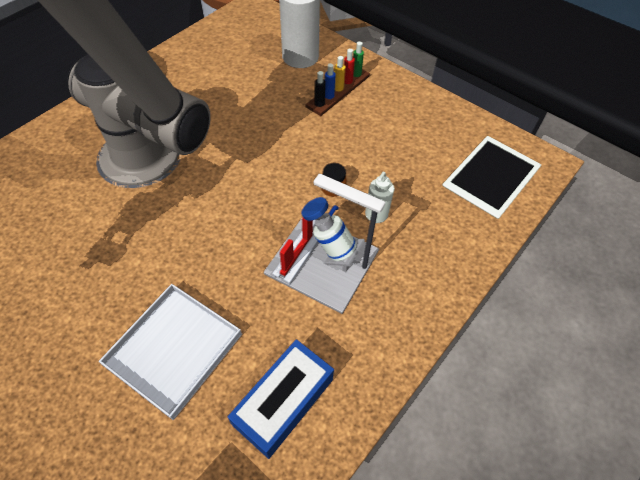

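View pics/top0.png

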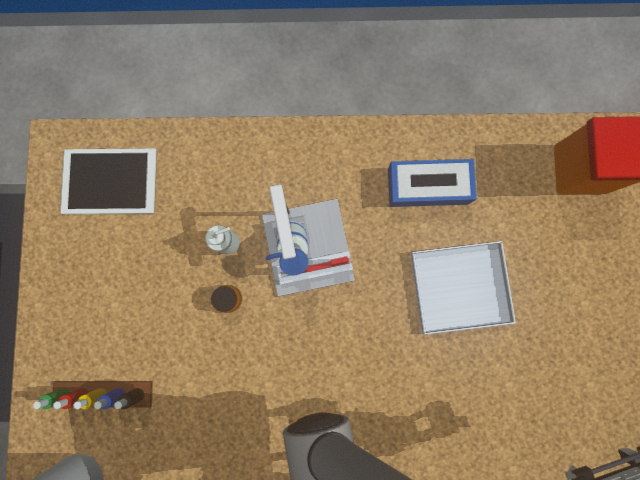

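The scene picture shows the stand near (320,260), the red catch at (295,250), the tray at (170,350) and the glove box at (282,397). In the top picture the pump head is at (293,262), the catch runs from (300,270) to (348,260), the tray is at (463,288), the bottle at (220,240) and the jar at (226,298).

```bash
cat > h.py <<'E'
import numpy as np,cv2
from rig import robot
def cloud(n,p,d):
    m=robot.camera_model(n); f=240/np.tan(np.radians(m["vfov"]/2)); V=m["view"]
    v,u=np.mgrid[:480,:640]; X=(u-m["cx"])/f*d; Y=-(v-m["cy"])/f*d
    return (np.stack([X,Y,-d],-1)-V[:3,3])@V[:3,:3]
def load(n,i=0):
    z=np.load(f"pics/{n}{i}.npz"); return z["p"],cloud(n,z["p"],z["d"]),z["d"]
def hsv(p): return cv2.cvtColor(p,cv2.COLOR_RGB2HSV)
def mask(p,c):
    h=hsv(p); H,S,V=h[...,0],h[...,1],h[...,2]
    if c=="red": return ((H<5)|(H>174))&(S>170)&(V>70)
    if c=="blue": return (H>105)&(H<125)&(S>140)&(V>60)
    if c=="grey": return (S<60)&(V>90)
E
python3 - <<'E'
from h import *
r=lambda a:np.round(a,4).tolist()
for n,boxes in (("top",dict(stand=(255,195,360,300),tray=(405,235,520,340))),("scene",dict(stand=(260,190,385,312),tray=(95,280,245,420)))):
    p,P,d=load(n); 
    # table check
    t=P[(d>0)&(np.abs(P[...,2])<.03)]; print(n,"table z",np.percentile(t[:,2],[5,50,95]))
    for k,(a,b,c,e) in boxes.items():
        sub=P[b:e,a:c]; q=p[b:e,a:c]; g=mask(q,"grey")
        if k=="stand":
            R=sub[mask(q,"red")]; B=sub[mask(q,"blue")]
            Rt=R[R[:,2]>.1]; print(" red n",len(R),"pct z",r(np.percentile(R[:,2],[1,50,99])),"top pts mean",r(Rt.mean(0)),r(Rt.min(0)),r(Rt.max(0)))
            c_,s_,vt=np.linalg.svd(R[:,:2]-R[:,:2].mean(0),full_matrices=False); print(" red dir",r(vt[0]),"yaw",np.degrees(np.arctan2(-vt[0][0],vt[0][1])))
            Bt=B[B[:,2]>.12]; print(" blue",len(Bt),r(Bt.mean(0)))
            s=sub[(sub[...,2]>.006)&(sub[...,2]<.018)&g]
        else: s=sub[(sub[...,2]>.0)&(sub[...,2]<.04)&g]; print(" tray z",r(np.percentile(s[:,2],[1,10,50,90,99])))
        rc=cv2.minAreaRect(s[:,:2].astype(np.float32)); print(" ",k,r(rc[0]),r(rc[1]),rc[2],len(s), r(s[:,2].mean()))
E
```

```text
top table z [-0.00376274  0.00027671  0.00847997]
 red n 67 pct z [0.0407, 0.1199, 0.4949] top pts mean [0.5633, -0.0112, 0.1479] [0.4959, -0.0271, 0.1168] [0.5701, 0.0099, 1.2078]
 red dir [-0.2458, 0.9693] yaw 14.228026813707718
 blue 0 [nan, nan, nan]
  stand [0.6067, 0.0673] [0.2104, 0.1959] 11.361435890197754 3561 0.0119
 tray z [0.0002, 0.0016, 0.0045, 0.0191, 0.0302]
  tray [0.5049, -0.3147] [0.2063, 0.2309] 6.6649956703186035 7524 0.0067
scene table z [-0.00301398  0.00070786  0.00983436]
 red n 582 pct z [0.0351, 0.0729, 0.1251] top pts mean [0.5675, 0.0038, 0.1211] [0.5444, -0.4085, 0.1] [0.9772, 0.0761, 1.0247]
 red dir [0.352, -0.936] yaw -159.3881976931009
 blue 415 [0.5702, 0.0825, 0.1675]
  stand [0.5977, 0.1097] [0.2099, 0.2838] 11.469541549682617 3382 0.0123
 tray z [0.0006, 0.0024, 0.0051, 0.0214, 0.0303]
  tray [0.5037, -0.3058] [0.205, 0.2278] 6.4521684646606445 9949 0.0076<stdin>:13: RuntimeWarning: Mean of empty slice.
  ret = um.true_divide(
```

```bash
cat >> h.py <<'E'
yaw=np.radians(11.36); Rs=np.array([[np.cos(yaw),-np.sin(yaw),0],[np.sin(yaw),np.cos(yaw),0],[0,0,1]])
O=np.array([.6067,.0673,0])-Rs@[.036,-.0325,0]
def S(P): return (P-O)@Rs   # world->stand
def W(s): return Rs@np.array(s)+O
E
python3 - <<'E'
from h import *
r=lambda a:np.round(a,4).tolist()
print("origin",r(O))
for n,(a,b,c,e) in (("top",(255,180,360,300)),("scene",(260,170,390,312))):
    p,P,d=load(n); sub=S(P[b:e,a:c]); q=p[b:e,a:c]
    R=sub[mask(q,"red")]; R=R[(R[:,2]<.14)&(np.abs(R[:,0])<.1)]
    F=R[(R[:,2]>.06)&(R[:,1]<-.02)]
    print(n,"fin n",len(F),"x,y,z pct",r(np.percentile(F,[2,10,50,90,98],axis=0)))
    Q=R[(R[:,1]>-.02)]; print(" rest",len(Q),r(np.percentile(Q,[2,50,98],axis=0)))
    h=hsv(q); bm=(h[...,0]>100)&(h[...,0]<130)&(h[...,1]>120)
    B=sub[bm]; B=B[(B[:,2]>.11)&(B[:,2]<.2)]; print(" blue",len(B),r(np.percentile(B,[2,10,50,90,98],axis=0)))
    L=sub[(sub[...,2]>.225)&(sub[...,2]<.30)]; print(" light",len(L),r(np.percentile(L,[1,10,50,90,99],axis=0)))
p,P,d=load("top")
for k,(u,v) in dict(bottle=(220,240),jar=(226,298),glove=(433,182)).items():
    s=P[v-20:v+20,u-22:u+22].reshape(-1,3); s=s[(s[:,2]>.05)&(s[:,2]<.25)]; print(k,r(np.median(s,0)),r(s.max(0)))
E
```

```text
origin [0.565, 0.0921, 0.0]
top fin n 41 x,y,z pct [[-0.0242, -0.117, 0.1179], [-0.0235, -0.1145, 0.1193], [-0.0205, -0.101, 0.1219], [-0.0174, -0.09, 0.1248], [-0.0167, -0.0842, 0.1273]]Traceback (most recent call last):
  File "<stdin>", line 9, in <module>
    return _quantile_unchecked(
        a, q, axis, out, overwrite_input, method, keepdims, weights)
    return _ureduce(a,
                    func=_quantile_ureduce_func,
    ...<5 lines>...
                    overwrite_input=overwrite_input,
                    method=method)
    r = func(a, **kwargs)
    result = _quantile(arr,
                       quantiles=q,
    ...<2 lines>...
                       out=out,
                       weights=wgt)
    slices_having_nans = np.isnan(arr[-1, ...])
                                  ~~~^^^^^^^^^
IndexError: index -1 is out of bounds for axis 0 with size 0
```

```bash
python3 - <<'E'
from h import *
r=lambda a:np.round(a,4).tolist()
pc=lambda F,q:r(np.percentile(F,q,axis=0)) if len(F) else None
for n,(a,b,c,e) in (("top",(255,180,360,300)),("scene",(260,170,390,312))):
    p,P,d=load(n); sub=S(P[b:e,a:c]); q=p[b:e,a:c]
    R=sub[mask(q,"red")]; R=R[(R[:,2]<.14)&(np.abs(R[:,0])<.1)]
    print(n,"fin",pc(R[(R[:,2]>.06)&(R[:,1]<-.05)],[2,10,50,90,98])); print(" rest",pc(R[(R[:,1]>-.05)],[2,50,98]))
    h=hsv(q); bm=(h[...,0]>100)&(h[...,0]<130)&(h[...,1]>120)
    B=sub[bm]; B=B[(B[:,2]>.11)&(B[:,2]<.2)]; print(" blue",len(B),pc(B,[2,10,50,90,98]))
    L=sub[(sub[...,2]>.225)&(sub[...,2]<.30)]; print(" light",len(L),pc(L,[1,10,50,90,99]))
p,P,d=load("top")
for k,(u,v) in dict(bottle=(220,240),jar=(226,298),glove=(433,182)).items():
    s=P[v-20:v+20,u-22:u+22].reshape(-1,3); s=s[(s[:,2]>.05)&(s[:,2]<.25)]; print(k,pc(s,[2,50,98]))
s=robot.observe(); print(s['ee_pos'],S(s['ee_pos']))
# opening to width, tray in stand
print("tray centre stand",S(np.array([.504,-.31,0])))
E
```

```text
top fin [[-0.0242, -0.117, 0.1179], [-0.0235, -0.1145, 0.1193], [-0.0205, -0.101, 0.1219], [-0.0174, -0.09, 0.1248], [-0.0167, -0.0842, 0.1273]]
 rest [[-0.0251, -0.0464, 0.0406], [-0.0225, -0.0383, 0.0451], [-0.018, -0.0247, 0.0487]]
 blue 466 [[-0.0295, -0.0272, 0.1148], [-0.0243, -0.0219, 0.1376], [-0.0078, -0.0013, 0.1543], [0.0159, 0.0259, 0.1646], [0.0567, 0.0453, 0.1709]]
 light 978 [[-0.0019, -0.0133, 0.2543], [0.0112, -0.0111, 0.2579], [0.0706, -0.0007, 0.2606], [0.1301, 0.0097, 0.263], [0.1438, 0.0123, 0.2646]]
scene fin [[-0.0227, -0.1199, 0.0614], [-0.0203, -0.1185, 0.0681], [-0.0147, -0.1034, 0.1017], [-0.0136, -0.0853, 0.1226], [-0.0132, -0.0812, 0.1248]]
 rest [[-0.0235, -0.0488, 0.0349], [-0.0163, -0.02, 0.0592], [-0.0122, -0.0024, 0.1215]]
 blue 506 [[-0.026, -0.0302, 0.1109], [-0.0186, -0.0261, 0.1161], [0.0055, -0.004, 0.1575], [0.0574, 0.0228, 0.17], [0.0648, 0.0456, 0.1728]]
 light 985 [[-0.0013, -0.0137, 0.2309], [0.0139, -0.0123, 0.2534], [0.0762, -0.0042, 0.2605], [0.1339, 0.0086, 0.2626], [0.1455, 0.013, 0.264]]
bottle [[0.5909, 0.2345, 0.0571], [0.6159, 0.2586, 0.1104], [0.6458, 0.2936, 0.1818]]
jar [[0.4528, 0.2354, 0.0575], [0.4785, 0.2621, 0.0648], [0.5065, 0.2898, 0.0689]]
glove [[0.7105, -0.2847, 0.0647], [0.7558, -0.2349, 0.0704], [0.8031, -0.1845, 0.0749]]
[ 0.16801302 -0.49705712  0.24812661] [-0.50525571 -0.49939129  0.24812661]
tray centre stand [-0.13900588 -0.38217917  0.        ]
```

```bash
python3 -m jog '[0,0,0,0,0,-0.1804, 0,0,0,0,0,-0.1804, 0,0,0,0,0,-0.1804, 0,0,0,0,0,-0.1804, 0,0,0,0,0,-0.1804, 0,0,0,0,0,-0.1804, 0,0,0,0,0,-0.1804, 0,0,0,0,0,-0.1804]' && python3 -m jog '[0.033,0.0405,0.004,0,0,0, 0.033,0.0405,0.004,0,0,0, 0.033,0.0405,0.004,0,0,0, 0.033,0.0405,0.004,0,0,0, 0.033,0.0405,0.004,0,0,0, 0.033,0.0405,0.004,0,0,0, 0.033,0.0405,0.004,0,0,0, 0.033,0.0405,0.004,0,0,0, 0.033,0.0405,0.004,0,0,0, 0.033,0.0405,0.004,0,0,0, 0.033,0.0405,0.004,0,0,0, 0.033,0.0405,0.004,0,0,0, 0,0,0,0,0,0]' 0.05
cat >> h.py <<'E'
from scipy.spatial.transform import Rotation as Ro
def st():
    s=robot.observe(); R=Ro.from_euler("xyz",s["tcp_rot"]).as_matrix()
    print("t",round(s["time_s"],2),"stand xyz",np.round(S(s["ee_pos"])*1e3,1),"axes in stand (cols)",np.round(Rs.T@R,3).tolist(),"F stand",np.round(s["ft_force"]@Rs,1),"w",round(s["width"]*91.8,1),"q",np.round(s["joint_positions"],2)); return s,R
def to(s,R,p): return np.round(R.T@(W(p)-s["ee_pos"]),4)
def snap(n,i,box=None,k=1):
    p,d=robot.grab_frame(n); np.savez(f"pics/{n}{i}.npz",p=p,d=d)
    a,b,c,e=box or (0,0,640,480); cv2.imwrite(f"pics/{n}{i}.png",cv2.resize(p[b:e,a:c,::-1],None,fx=k,fy=k,interpolation=cv2.INTER_CUBIC))
E
python3 - <<'E'
from h import *
s,R=st(); print(to(s,R,(-.0195,-.101,.103)))
snap("scene",1,(230,140,430,320),4)
p,P,d=load("top")
sub=P[225:345,400:525].reshape(-1,3); rim=sub[(sub[:,2]>.022)&(sub[:,2]<.035)]
print("rim",cv2.minAreaRect(rim[:,:2].astype(np.float32)),len(rim))
p,P,d=load("scene")
sub=P[275:425,90:250].reshape(-1,3); rim=sub[(sub[:,2]>.022)&(sub[:,2]<.035)]
print("rim",cv2.minAreaRect(rim[:,:2].astype(np.float32)),len(rim))
E
```

```text
time_s: 1.1
ee_pos: [0.168, -0.4971, 0.2483]
tcp_rot: [3.142, -0.001, 1.775]
ft_force: [-0.1, 0.5, -0.4]
width: 1.001
time_s: 2.72
ee_pos: [0.5676, -0.0106, 0.1995]
tcp_rot: [-3.141, -0.001, 1.773]
ft_force: [-0.2, -0.7, -0.1]
width: 0.547
t 2.73 stand xyz [ -17.6 -101.1  199.5] axes in stand (cols) [[-0.004, 1.0, -0.001], [1.0, 0.004, 0.001], [0.001, -0.001, -1.0]] F stand [-0.4 -0.7 -0.1] w 50.2 q [-0.15  0.46  1.48  0.    1.2  -0.36]
[ 0.0001 -0.0018  0.0965]
rim ((0.505453884601593, -0.31013223528862), (0.20019538700580597, 0.22179898619651794), 6.649052143096924) 680
rim ((0.5588015913963318, -0.30280470848083496), (0.31213754415512085, 0.2205873727798462), 6.5769829750061035) 989
```

View pics/scene1.png

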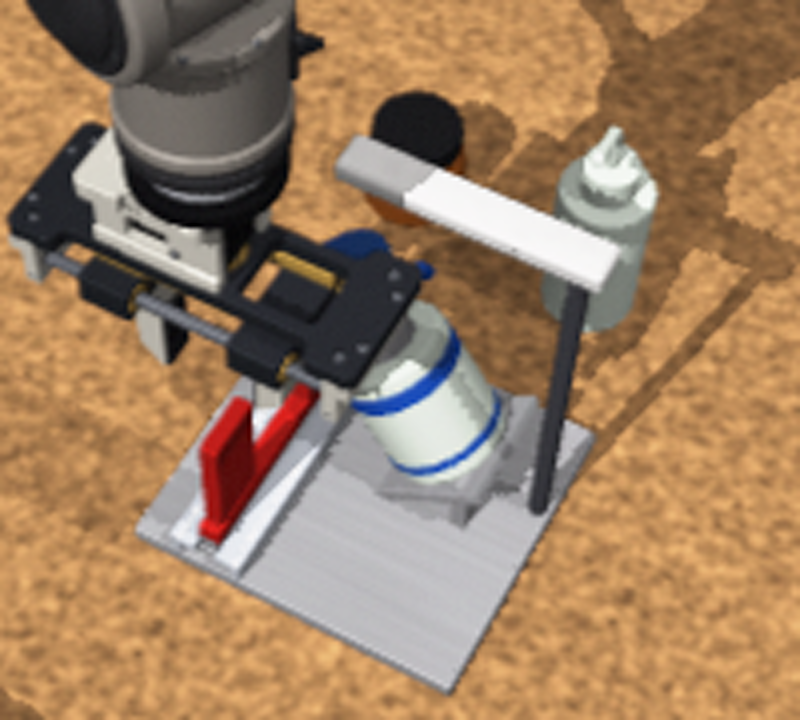

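The picture shows the gripper over the fin (crop 230,460) with clear space on both sides. Going down now and gripping.

```bash
python3 -m jog '[0,-0.0018,0.022,0,0,0, 0,0,0.022,0,0,0, 0,0,0.022,0,0,0, 0,0,0.018,0,0,0, 0,0,0.0125,0,0,0, 0,0,0,0,0,0]' 0.05 && python3 -m jog '[0,0,0,0,0,0, 0,0,0,0,0,0, 0,0,0,0,0,0, 0,0,0,0,0,0]' 0 && python3 -c "
from h import *
st()"
```

```text
time_s: 3.52
ee_pos: [0.5641, -0.0144, 0.1036]
tcp_rot: [-3.14, -0.0, 1.768]
ft_force: [0.2, 0.9, -0.4]
width: 0.544
time_s: 4.03
ee_pos: [0.5649, -0.0138, 0.1044]
tcp_rot: [3.141, 0.0, 1.769]
ft_force: [0.4, 0.7, 0.7]
width: 0.156
t 4.03 stand xyz [ -20.9 -103.8  104.4] axes in stand (cols) [[-0.0, 1.0, 0.0], [1.0, 0.0, -0.0], [-0.0, 0.0, -1.0]] F stand [0.6 0.6 0.7] w 14.3 q [-0.16  0.56  1.6  -0.    0.98 -0.36]
```

```bash
python3 -m jog '[-0.005,0,0,0,0,0, -0.005,0,0,0,0,0, -0.005,0,0,0,0,0, -0.005,0,0,0,0,0]' && python3 -c "
from h import *
st()"
```

```text
time_s: 4.53
ee_pos: [0.5688, -0.0339, 0.1041]
tcp_rot: [-3.141, 0.0, 1.769]
ft_force: [-0.9, 1.0, -0.2]
width: 0.125
t 4.53 stand xyz [ -21.1 -124.2  104.1] axes in stand (cols) [[0.0, 1.0, -0.0], [1.0, -0.0, -0.0], [-0.0, -0.0, -1.0]] F stand [-0.6  1.2 -0.2] w 11.4 q [-0.19  0.57  1.58 -0.    0.99 -0.39]
```

```bash
python3 -m jog '[-0.007,0,0,0,0,0, -0.007,0,0,0,0,0, -0.007,0,0,0,0,0, -0.007,0,0,0,0,0, -0.007,0,0,0,0,0, -0.007,0,0,0,0,0, -0.006,0,0,0,0,0, 0,0,0,0,0,0]' && python3 -c "
from h import *
st(); snap('scene',2,(230,140,430,320),4)
p,P,d=load('scene',2); q=S(P)[mask(p,'red')]; q=q[(q[:,2]<.15)&(np.abs(q[:,0])<.06)&(np.abs(q[:,1])<.3)]
print(np.round(np.percentile(q,[1,10,50,90,99],axis=0),3))
f=q[q[:,1]<-.12]; print(np.percentile(f[:,1],[2,98]))"
```

```text
time_s: 5.52
ee_pos: [0.5783, -0.081, 0.1042]
tcp_rot: [3.141, 0.0, 1.768]
ft_force: [-0.2, -0.2, -1.6]
width: 0.128
t 5.53 stand xyz [ -21.1 -172.3  104.2] axes in stand (cols) [[0.001, 1.0, 0.0], [1.0, -0.001, -0.0], [-0.0, 0.0, -1.0]] F stand [-0.3 -0.2 -1.6] w 11.8 q [-0.27  0.59  1.54 -0.    1.01 -0.47]
[[-0.027 -0.192  0.033]
 [-0.024 -0.186  0.042]
 [-0.016 -0.087  0.081]
 [-0.014 -0.068  0.123]
 [-0.014 -0.063  0.126]]
[-0.19224782 -0.12863934]
```

View pics/scene2.png

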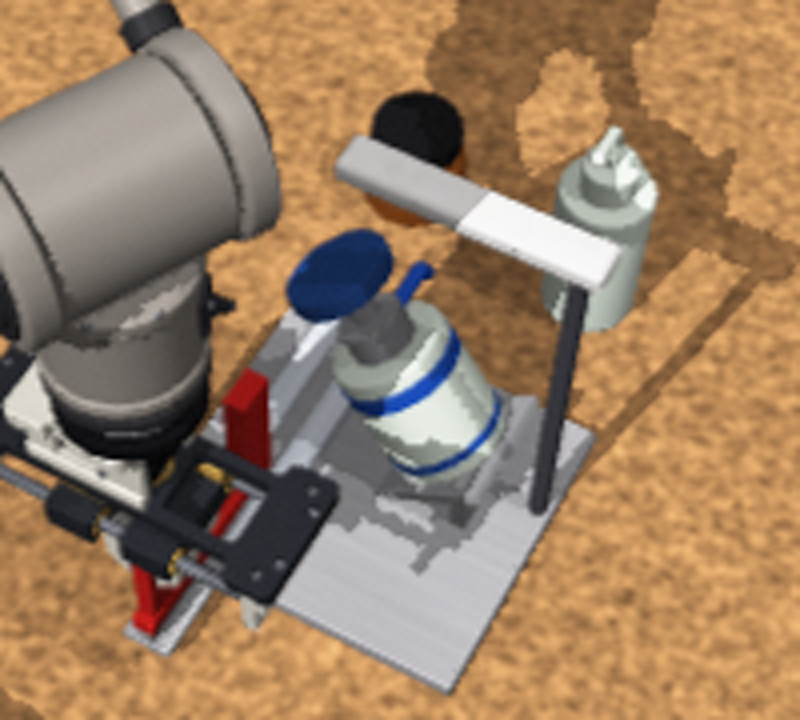

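The red catch has been pulled clear of the track's open end, its foot at crop (150,640), and the pump head is unblocked. Lifting.

```bash
python3 -m jog '[0,0,-0.004,0,0,0, 0,0,-0.008,0,0,0, 0,0,-0.022,0,0,0, 0,0,-0.022,0,0,0, 0,0,-0.022,0,0,0, 0,0,-0.022,0,0,0]' && python3 -m jog '[-0.0305,-0.01475,0,0,0,0, -0.0305,-0.01475,0,0,0,0, -0.0305,-0.01475,0,0,0,0, -0.0305,-0.01475,0,0,0,0, -0.0305,-0.01475,0,0,0,0, -0.0305,-0.01475,0,0,0,0, -0.0305,-0.01475,0,0,0,0, -0.0305,-0.01475,0,0,0,0, 0,0,0,0,0,0]' && python3 -c "
from h import *
s,R=st(); print(to(s,R,(-.139,-.416,.12))); snap('scene',3,(60,160,320,440),2)
p,P,d=load('scene',3); q=S(P)[mask(p,'red')]-S(s['ee_pos']); q=q[np.linalg.norm(q,axis=1)<.2]
print(np.round(np.percentile(q,[1,10,50,90,99],axis=0),3))"
```

```text
time_s: 6.32
ee_pos: [0.5782, -0.0803, 0.2057]
tcp_rot: [3.141, 0.0, 1.769]
ft_force: [-0.6, -0.6, -1.1]
width: 0.127
time_s: 7.45
ee_pos: [0.5098, -0.3451, 0.2047]
tcp_rot: [3.141, 0.001, 1.766]
ft_force: [0.6, 0.7, -1.6]
width: 0.127
t 7.45 stand xyz [-140.2 -417.7  204.7] axes in stand (cols) [[0.003, 1.0, 0.0], [1.0, -0.003, -0.001], [-0.001, 0.0, -1.0]] F stand [ 0.7  0.6 -1.6] w 11.7 q [-0.72  0.54  1.33 -0.    1.27 -0.91]
[0.0018 0.0012 0.0847]
[[-0.005 -0.019 -0.068]
 [-0.002  0.081 -0.061]
 [ 0.006  0.093 -0.018]
 [ 0.007  0.106  0.019]
 [ 0.008  0.109  0.022]]
```

View pics/scene3.png

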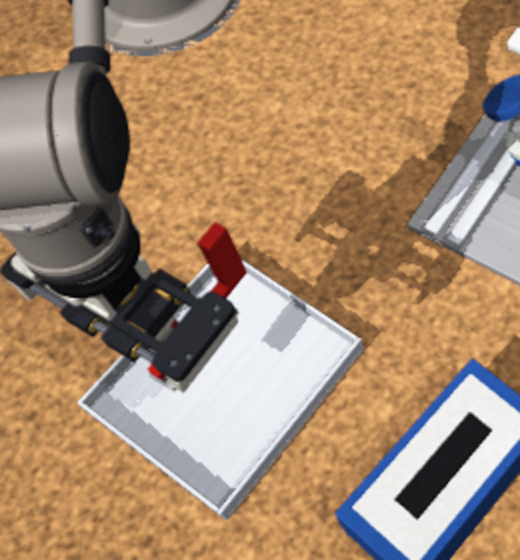

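The catch hangs level above the tray, with its post at crop (222,260). Lowering, then tilting its nose down 14 degrees so that it rests on foot and bar end and will not tip on release.

```bash
python3 -m jog '[0,0.001,0.021,0,0,0, 0,0,0.021,0,0,0, 0,0,0.021,0,0,0, 0,0,0.0217,0,0,0, 0,0,0,0,-0.1225,0, 0,0,0,0,-0.1225,0, 0.002,0,0.0082,0,0,0, 0.001,0,0.004,0,0,0, 0,0,0,0,0,0]' && python3 -c "
from h import *
st()"
```

```text
time_s: 8.62
ee_pos: [0.5115, -0.3432, 0.1065]
tcp_rot: [-3.141, 0.243, 1.768]
ft_force: [-0.2, -0.6, -0.8]
width: 0.128
t 8.62 stand xyz [-138.2 -416.2  106.5] axes in stand (cols) [[0.001, 1.0, -0.001], [0.971, -0.001, -0.241], [-0.241, -0.0, -0.971]] F stand [-0.3 -0.6 -0.8] w 11.7 q [-0.64  0.58  1.6  -0.23  0.8  -0.69]
```

```bash
python3 -m jog '[0.0007,0,0.0029,0,0,0, 0.0003,0,0.0012,0,0,0, 0,0,0,0,0,0]' && python3 -m jog '[0.0003,0,0.001,0,0,0, 0.0003,0,0.001,0,0,0, 0,0,0,0,0,0]' && python3 -c "
from h import *
st()"
```

```text
time_s: 9.0
ee_pos: [0.5115, -0.343, 0.1027]
tcp_rot: [-3.141, 0.245, 1.769]
ft_force: [-0.1, 0.4, -1.9]
width: 0.133
time_s: 9.38
ee_pos: [0.5116, -0.3428, 0.1008]
tcp_rot: [3.141, 0.245, 1.769]
ft_force: [-0.9, 0.6, -0.9]
width: 0.13
t 9.38 stand xyz [-138.  -415.8  100.8] axes in stand (cols) [[0.0, 1.0, 0.0], [0.97, -0.0, -0.243], [-0.243, 0.0, -0.97]] F stand [-0.7  0.7 -0.9] w 11.9 q [-0.64  0.58  1.6  -0.23  0.78 -0.68]
```

```bash
for i in 1 2; do python3 -m jog '[0.0002,0,0.0008,0,0,0, 0.0001,0,0.0004,0,0,0, 0,0,0,0,0,0]'|grep -E "ee_pos|force"; done
```

```text
ee_pos: [0.5117, -0.3429, 0.1007]
ft_force: [-2.6, 2.1, 7.3]
ee_pos: [0.5119, -0.3434, 0.1005]
ft_force: [-3.3, 3.2, 13.2]
```

Contact at 0.1007 m, as computed. I'll ease off a little and release.

```bash
python3 -m jog '[-0.0003,0,-0.0011,0,0,0, 0,0,0,0,0,0]'|grep -E "ee_pos|force"; python3 -m jog '[0,0,0,0,0,0, 0,0,0,0,0,0]' 0.022 | grep width;  python3 -m jog '[0,0,0,0,0,0, 0,0,-0.01,0,0,0, 0,0,-0.02,0,0,0, 0,0,-0.04,0,0,0, 0,0,-0.05,0,0,0]' 0.035; python3 -c "
from h import *
s,R=st(); snap('scene',4,(60,160,320,440),2)
p,P,d=load('scene',4); Q=S(P)-S(np.array([.5054,-.3101,0])); q=Q[mask(p,'red')]; q=q[(np.linalg.norm(q,axis=1)<.18)&(q[:,2]>.003)]
print(np.round(np.percentile(q,[1,10,50,90,99],axis=0),3))"
```

```text
ee_pos: [0.5119, -0.3433, 0.1006]
ft_force: [-1.7, 0.1, 7.1]
width: 0.232
time_s: 11.25
ee_pos: [0.5053, -0.3136, 0.2166]
tcp_rot: [-3.141, 0.244, 1.769]
ft_force: [0.5, -0.6, 0.2]
width: 0.379
t 11.25 stand xyz [-138.4 -386.   216.6] axes in stand (cols) [[-0.0, 1.0, -0.001], [0.97, -0.0, -0.241], [-0.241, -0.001, -0.97]] F stand [ 0.3 -0.7  0.2] w 34.8 q [-0.6   0.42  1.52 -0.2   1.03 -0.71]
[[-0.005 -0.073  0.027]
 [-0.001 -0.065  0.033]
 [ 0.005 -0.039  0.057]
 [ 0.006  0.036  0.113]
 [ 0.007  0.051  0.117]]
```

View pics/scene4.png

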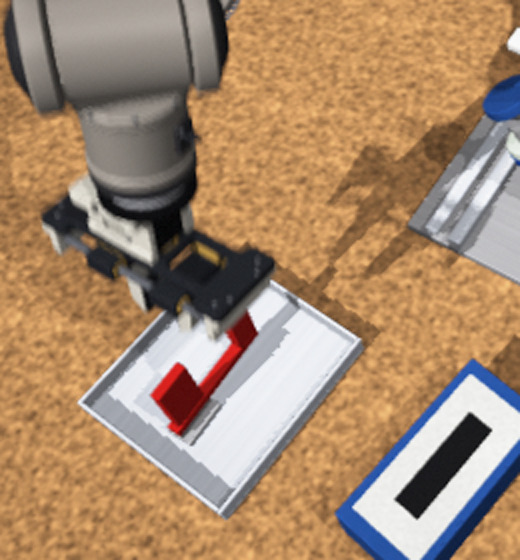

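The catch sits inside the tray, with its fin at crop (175,395), its post at (243,330) and its heights as computed. Now I'll turn the tool to the pump axis with the fingers closed.

```bash
python3 -m jog '[0,0,0,0,0.1225,0, 0,0,0,0,0.1225,0, 0,0,0,0,0,0.1745, 0,0,0,0,0,0.1745, 0,0,0,0,0,0.1745, 0,0,0,0,0,0.1745, 0,0,0,0,0,0.1745, 0,0,0,0,0,0.1745, 0,0,0,0,0,0.1745, 0,0,0,0,0,0.1745, 0,0,0,0,0,0.1745, 0,0,0,0,0,0]' 0 >/dev/null; python3 -m jog '[0,0,0,0,0.1527,0, 0,0,0,0,0.1527,0, 0,0,0,0,0.1527,0, 0,0,0,0,0.1527,0, 0,0,0,0,0,0]' >/dev/null;  python3 -c "
from h import *
s,R=st(); print(to(s,R,(-.0633,0,.2185)),to(s,R,(-.0288,0,.1693)))"
```

```text
t 13.43 stand xyz [-139.8 -386.6  214.9] axes in stand (cols) [[0.82, -0.0, 0.572], [-0.001, -1.0, 0.0], [0.572, -0.001, -0.82]] F stand [ 0.1 -0.2 -0.4] w 0.4 q [-0.96  0.36  1.76  0.74  0.9  -0.02]
[ 0.0645 -0.3866  0.041 ] [ 0.0646 -0.3866  0.1011]
```

```bash
python3 -m jog '[0.0065,-0.0387,0.0041,0,0,0, 0.0065,-0.0387,0.0041,0,0,0, 0.0065,-0.0387,0.0041,0,0,0, 0.0065,-0.0387,0.0041,0,0,0, 0.0065,-0.0387,0.0041,0,0,0, 0.0065,-0.0387,0.0041,0,0,0, 0.0065,-0.0387,0.0041,0,0,0, 0.0065,-0.0387,0.0041,0,0,0, 0.0065,-0.0387,0.0041,0,0,0, 0.0065,-0.0387,0.0041,0,0,0, 0,0,0,0,0,0, 0,0,0,0,0,0]' >/dev/null;  python3 -c "
from h import *
s,R=st(); print(to(s,R,(-.0288,0,.1693))); snap('scene',5,(230,120,430,320),3)
p,P,d=load('scene',5); q=S(P)[mask(p,'blue')]; q=q[(q[:,2]>.12)&(q[:,2]<.2)]
print(len(q),np.round(np.percentile(q,[2,50,98],axis=0),3))"
```

```text
t 14.93 stand xyz [-60.6   0.7 220.2] axes in stand (cols) [[0.819, 0.003, 0.574], [0.003, -1.0, 0.0], [0.574, 0.002, -0.819]] F stand [ 0.  -0.5 -0.2] w 0.5 q [-0.09  0.11  2.1   0.46  0.38  0.9 ]
[-0.0032  0.0007  0.0599]
409 [[-0.026 -0.03   0.136]
 [ 0.001 -0.006  0.161]
 [ 0.022  0.027  0.174]]
```

View pics/scene5.png

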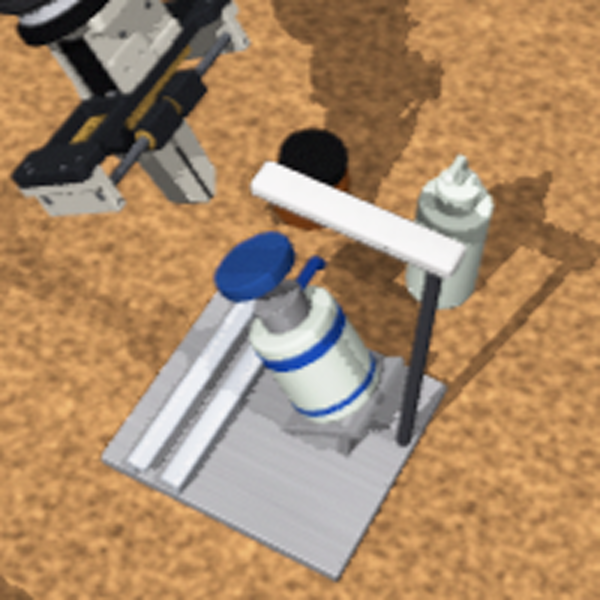

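The gripper is in front of the light with its tips at crop (195,195), the head at (255,265), and a clear way to it. Approaching along the pump axis and watching joint 5.

```bash
python3 -m jog '[-0.0032,0.0007,0.015,0,0,0, 0,0,0.015,0,0,0, 0,0,0.015,0,0,0, 0,0,0.005,0,0,0, 0,0,0,0,0,0]' >/dev/null;  python3 -c "
from h import *
s,R=st(); print(to(s,R,(-.0288,0,.1693)))"
```

```text
t 15.6 stand xyz [-34.7  -2.8 180.4] axes in stand (cols) [[0.822, 0.001, 0.57], [-0.001, -1.0, 0.003], [0.57, -0.003, -0.822]] F stand [-0.4 -0.1  0.5] w 0.6 q [-0.08  0.23  2.09  0.6   0.28  0.76]
[-0.0015 -0.0028  0.0125]
```

Joint 5 has reached its lower limit. Yawing the tool about the vertical should give it room, so I'll check the clearance to the light for that.

```bash
python3 - <<'E'
from h import *
for n,i in(("top",0),("scene",5)):
    p,P,d=load(n,i); q=S(P).reshape(-1,3); q=q[(q[:,2]>.24)&(q[:,2]<.275)&(abs(q[:,1])<.02)&(abs(q[:,0]-.06)<.13)]
    print(n,len(q),np.sort(q[:,0])[[0,3,8,20]],np.sort(q[:,0])[[-20,-3]])
u0=Ro.from_euler("y",-35,degrees=True)
down=np.diag([1,-1,-1.])
for tilt in(35,31):
  for yw in (0,10,15,20):
    Rt=(Ro.from_euler("z",yw,degrees=True)*Ro.from_euler("y",-tilt,degrees=True)).as_matrix()@down
    ang=np.degrees(np.arccos(Rt[:,2]@[.574,0,-.819]))
    for off in(.010,.015):
        tip=np.array([-.008,0,.157])-.025*np.array([-.574,0,.819])-off*np.array([.819,0,.574])
        out=[]
        for xe in(-.003,-.018):
            g=np.array([[x,y,z] for x in np.linspace(xe,.13,60) for y in(-.013,0,.013) for z in(.247,.261)])
            t=(g-tip)@Rt; t=t[t[:,2]<-.066]  # points beside the body
            out.append(round((np.maximum(abs(t[:,0])-.0375,abs(t[:,1])-.095)).min()*1e3,1))
        print(tilt,yw,off,"axis err",round(ang,1),"clear mm",out)
E
```

```text
top 978 [-0.00326444 -0.0029267  -0.00216584 -0.00040519] [0.14226785 0.14622257]
scene 1057 [-0.06993768 -0.06983458 -0.06959421 -0.06772398] [0.14433992 0.14624691]
35 0 0.01 axis err nan clear mm [np.float64(28.2), np.float64(15.9)]
35 0 0.015 axis err nan clear mm [np.float64(33.2), np.float64(20.9)]
35 10 0.01 axis err 5.7 clear mm [np.float64(26.4), np.float64(14.3)]
35 10 0.015 axis err 5.7 clear mm [np.float64(31.3), np.float64(19.2)]
35 15 0.01 axis err 8.5 clear mm [np.float64(25.5), np.float64(13.6)]
35 15 0.015 axis err 8.5 clear mm [np.float64(30.4), np.float64(18.5)]
35 20 0.01 axis err 11.4 clear mm [np.float64(24.6), np.float64(13.1)]
35 20 0.015 axis err 11.4 clear mm [np.float64(29.4), np.float64(17.9)]
31 0 0.01 axis err 3.9 clear mm [np.float64(21.4), np.float64(8.5)]
31 0 0.015 axis err 3.9 clear mm [np.float64(26.3), np.float64(13.5)]
31 10 0.01 axis err 6.7 clear mm [np.float64(19.4), np.float64(6.8)]
31 10 0.015 axis err 6.7 clear mm [np.float64(24.4), np.float64(11.7)]
31 15 0.01 axis err 9.0 clear mm [np.float64(18.5), np.float64(6.1)]
31 15 0.015 axis err 9.0 clear mm [np.float64(23.4), np.float64(11.0)]
31 20 0.01 axis err 11.5 clear mm [np.float64(17.6), np.float64(5.5)]
31 20 0.015 axis err 11.5 clear mm [np.float64(22.4), np.float64(10.3)]<stdin>:10: RuntimeWarning: invalid value encountered in arccos
```

```bash
python3 -m jog '[0,0,-0.02,0,0,0, 0,0,0,0.1,0,-0.143, 0,0,0,0.1,0,-0.143, 0,0,0,0,0,0]' >/dev/null;  python3 - <<'E'
from h import *
s,R=st()
C=np.array([-.008,0,.157])-.010*np.array([.819,0,.574]); u=np.array([-.574,0,.819])
tz=Rs.T@R[:,2]
for k in(.01,0,-.025): print(k,to(s,R,C+k*u-.022*tz))
print("press dir in tool",np.round(-(R.T@Rs)@u,4))
E
```

```text
t 16.1 stand xyz [-47.4  -4.2 195.6] axes in stand (cols) [[0.796, 0.272, 0.54], [0.222, -0.962, 0.157], [0.563, -0.005, -0.827]] F stand [ 0.1 -0.3  0.2] w 0.4 q [-0.2   0.2   2.06  0.78  0.53  0.28]
0.01 [0.0009 0.0031 0.0223]
0 [0.0009 0.0047 0.0322]
-0.025 [0.0008 0.0087 0.0568]
press dir in tool [-0.0037  0.1605  0.9871]
```

```bash
python3 -m jog '[0.001,0.0016,0.012,0,0,0, 0,0.0015,0.01,0,0,0, 0,0,0,0,0,0, 0,0,0,0,0,0]' >/dev/null;  cat > m.py <<'E'
from h import *
s,R=st()
C=np.array([-.008,0,.157])-.010*np.array([.819,0,.574]); u=np.array([-.574,0,.819])
tz=Rs.T@R[:,2]
for k in(0,-.025): print(k,to(s,R,C+k*u-.022*tz))
print("axial force",round(float(s["ft_force"]@Rs@u),1),"press dir in tool",np.round(-(R.T@Rs)@u,4))
E
python3 m.py
```

```text
t 16.6 stand xyz [-34.3  -1.4 177. ] axes in stand (cols) [[0.796, 0.277, 0.538], [0.226, -0.961, 0.16], [0.561, -0.006, -0.827]] F stand [ 0.2 -0.2 -0.7] w -0.1 q [-0.18  0.26  2.06  0.84  0.49  0.22]
0 [0.0003 0.0039 0.0093]
-0.025 [0.0002 0.0079 0.034 ]
axial force -0.8 press dir in tool [-0.0029  0.1638  0.9866]
```

```bash
python3 -m jog '[0,0.002,0.005,0,0,0, 0,0.002,0.004,0,0,0, 0,0.0007,0.004,0,0,0, 0,0.0007,0.004,0,0,0, 0,0.0007,0.004,0,0,0, 0,0,0,0,0,0]' >/dev/null; python3 m.py; python3 -c "
from h import *
snap('scene',6,(230,120,430,320),3)"
```

```text
t 17.35 stand xyz [-21.1  -4.2 159.8] axes in stand (cols) [[0.796, 0.277, 0.539], [0.226, -0.961, 0.16], [0.562, -0.006, -0.827]] F stand [-3.4 -0.5  4.5] w 0.5 q [-0.18  0.31  2.04  0.9   0.46  0.16]
0 [ 0.     -0.0027 -0.0116]
-0.025 [-0.0001  0.0014  0.0131]
axial force 5.6 press dir in tool [-0.0036  0.1635  0.9867]
```

View pics/scene6.png

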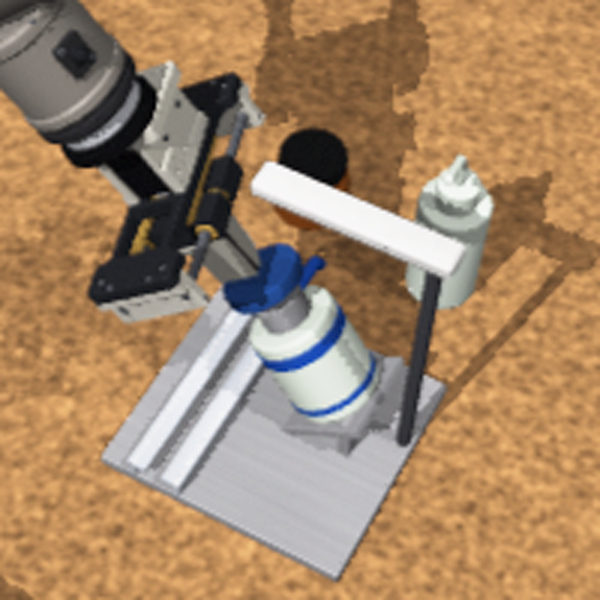

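The fingertips are on the front part of the head at crop (258,270), it is part-pressed, and the light is clear. Pressing on.

```bash
python3 -m jog '[0,0.0007,0.004,0,0,0, 0,0.0006,0.004,0,0,0, 0,0.0004,0.0025,0,0,0, 0,0,0,0,0,0]' >/dev/null; python3 m.py; python3 -m jog '[0,0.0002,0.0015,0,0,0, 0,0.0002,0.0015,0,0,0, 0,0,0,0,0,0]' >/dev/null; python3 m.py
```

```text
t 17.9 stand xyz [-15.1  -4.2 151.3] axes in stand (cols) [[0.796, 0.277, 0.539], [0.226, -0.961, 0.16], [0.562, -0.005, -0.827]] F stand [-6.6 -0.4  8.1] w 0.4 q [-0.17  0.33  2.04  0.93  0.44  0.13]
0 [ 0.0001 -0.0044 -0.0219]
-0.025 [-0.     -0.0003  0.0028]
axial force 10.4 press dir in tool [-0.0037  0.1633  0.9867]
t 18.27 stand xyz [-13.6  -4.2 149.2] axes in stand (cols) [[0.795, 0.277, 0.539], [0.226, -0.961, 0.16], [0.562, -0.005, -0.827]] F stand [-9.2 -1.9 11.2] w 0.6 q [-0.17  0.34  2.04  0.94  0.44  0.12]
0 [ 0.0001 -0.0048 -0.0244]
-0.025 [-0.     -0.0007  0.0002]
axial force 14.4 press dir in tool [-0.004   0.1631  0.9867]
```

```bash
python3 -m jog '[0,0.0002,0.0015,0,0,0, 0,0,0,0,0,0]' >/dev/null; python3 m.py; python3 -m jog '[0,0.0002,0.0012,0,0,0, 0,0,0,0,0,0]' >/dev/null; python3 m.py
```

```text
t 18.52 stand xyz [-13.4  -4.2 148.9] axes in stand (cols) [[0.795, 0.277, 0.54], [0.227, -0.961, 0.16], [0.563, -0.005, -0.826]] F stand [-24.2  -3.2  24.9] w 0.8 q [-0.17  0.34  2.04  0.94  0.44  0.12]
0 [ 0.     -0.0048 -0.0248]
-0.025 [-0.0001 -0.0007 -0.0002]
axial force 34.3 press dir in tool [-0.0049  0.1628  0.9868]
t 18.77 stand xyz [-13.2  -4.1 148.6] axes in stand (cols) [[0.794, 0.277, 0.54], [0.227, -0.961, 0.16], [0.563, -0.004, -0.826]] F stand [-35.   -5.6  38.1] w 0.4 q [-0.17  0.34  2.04  0.95  0.44  0.11]
0 [ 0.     -0.0048 -0.0251]
-0.025 [-0.0001 -0.0007 -0.0005]
axial force 51.3 press dir in tool [-0.0055  0.1627  0.9868]
```

Bottomed: the travel stopped and the force climbs steeply. Easing to about 30 N, holding for about a second, then retracting along the axis.

```bash
python3 -m jog '[0,-0.0002,-0.0012,0,0,0, 0,0,0,0,0,0, 0,0,0,0,0,0, 0,0,0,0,0,0, 0,0,0,0,0,0, 0,0,0,0,0,0, 0,0,0,0,0,0, 0,0,0,0,0,0]' >/dev/null; python3 m.py; python3 -m jog '[0,-0.0005,-0.003,0,0,0, 0,-0.0016,-0.01,0,0,0, 0,-0.0016,-0.01,0,0,0, 0,-0.0016,-0.01,0,0,0, 0,-0.0016,-0.015,0,0,0, 0,0,-0.02,0,0,0, 0,0,-0.02,0,0,0, 0,0,-0.02,0,0,0, -0.03,0,-0.02,0,0,0, -0.03,0,-0.02,0,0,0, 0,0,0,0,0,0, 0,0,0,0,0,0]'; python3 - <<'E'
from h import *
st(); snap('scene',7)
p,P,d=load('scene',7); u=np.array([-.574,0,.819])
for i in(0,5,7):
    p,P,d=load('scene',i); q=S(P)[170:312,260:390][mask(p,'blue')[170:312,260:390]]; q=q[(q[:,2]>.12)&(q[:,2]<.2)&(abs(q[:,0])<.04)&(abs(q[:,1])<.035)]
    h=(q-[-.008,0,.157])@u; print(i,len(q),np.round(np.percentile(h,[50,80,95])*1e3,1))
p,P,d=load('scene',7); Q=S(P)-S(np.array([.5054,-.3101,0])); q=Q[mask(p,'red')]; q=q[(np.linalg.norm(q,axis=1)<.18)&(q[:,2]>.003)]
print(np.round(np.percentile(q,[1,50,99],axis=0),3))
E
```

```text
t 19.77 stand xyz [-13.4  -4.2 148.9] axes in stand (cols) [[0.795, 0.277, 0.54], [0.226, -0.961, 0.16], [0.563, -0.005, -0.826]] F stand [-23.4  -3.5  25.9] w 0.4 q [-0.17  0.34  2.04  0.94  0.44  0.12]
0 [ 0.     -0.0048 -0.0249]
-0.025 [-0.0001 -0.0007 -0.0002]
axial force 34.6 press dir in tool [-0.0048  0.1628  0.9868]
time_s: 21.28
ee_pos: [0.4334, 0.0297, 0.2366]
tcp_rot: [-3.136, -0.597, 0.474]
ft_force: [0.4, -0.7, 0.3]
width: 0.004
t 21.27 stand xyz [-141.3  -35.2  236.6] axes in stand (cols) [[0.796, 0.276, 0.54], [0.225, -0.961, 0.159], [0.562, -0.005, -0.827]] F stand [ 0.2 -0.8  0.3] w 0.4 q [-0.43 -0.02  2.18  0.73  0.74  0.17]
0 404 [-0.2  0.9  1.8]
5 405 [-0.2  0.8  1.8]
7 406 [-0.4  0.9  1.9]
[[-0.005 -0.073  0.027]
 [ 0.005 -0.031  0.068]
 [ 0.007  0.052  0.118]]
```

View pics/scene7.png

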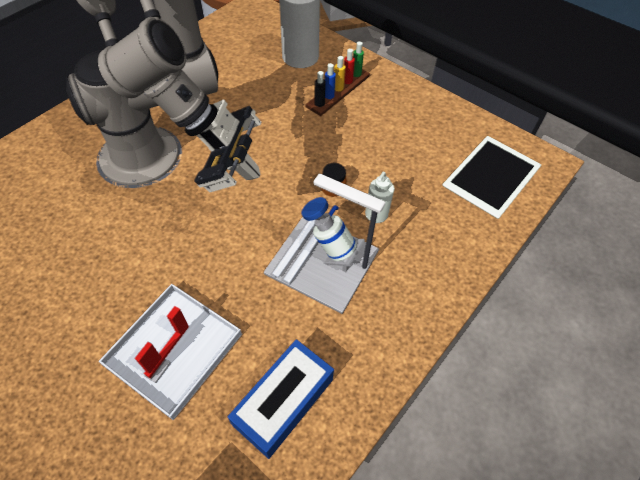

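The last picture shows the head back at its rest height at (316,208), the catch in the tray at (163,345), the bottle, jar and glove box unmoved, and the robot touching nothing.

```bash
python3 -c "
from rig import robot
print(robot.job_done())"
```

```text
the job is handed in; nothing more can be done
None
```

The job is done and handed in at about 21 s of the 51 s allowed.

**Catch:** I slid it along the track past the open end, lifted it clear and lowered it into the tray until it touched. I tilted it 14° nose-down before release so it would not tip over. It has stayed in the same place inside the tray since.

**Pump:** The head bottomed at 25 mm of travel, where the axial force rose from about 10 N to 51 N. I held it there for a little over a second at about 34 N, then retracted. The depth check puts it back at its starting height to within 0.2 mm.

**Other objects:** In the last picture the tray, wash bottle, jar and glove box look where they were. I checked that by eye only, without re-measuring them. The gripper was touching nothing at hand-in.

**What differed from plan:**
- **Tool angle:** Joint 5 reached its lower limit (0.28 rad) on the first approach to the pump. I backed off and turned the tool about 16° about the vertical, so it pressed at a slight angle to the pump axis.
- **Work light:** The end of the light's bar measured about 15 mm further back than described (x about -3 instead of -18 mm). The calculated clearance was enough for either position.

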